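# Raise the detector test plug

### The arm

A 7-joint arm with a two-finger parallel gripper is mounted at the origin on the work surface. World frame = base frame: x ahead of the robot, y to its left, z up, the work surface at z = 0. Lengths are in m, angles in rad, forces in N, time in s.
With the tool pointing down it reaches from about 0.425 to 0.975 m from the base axis. Payload 16.7 kg.
Tool frame: the origin (TCP) lies between the finger pads; the fingertips stand 8 mm ahead of it and the grasp point (between the pads) lies 11 mm behind it; z points along the fingers, y is the direction in which the jaws open and shut (so a half turn about z gives the same grasp; the last joint's range is limited). The gripper opens to 85 mm and grips with 20 to 120 N. Pads are 22 mm wide; open, the fingers measure 114 mm over their backs; the gripper's body (76 mm by 85 mm) begins 54 mm behind the grasp point. The pads swing forward as they close: fully open they stand 13 mm farther back than shut.
Start: joints at [-1.315, 0.426, 0.074, 1.606, -0.034, 1.111, -0.067], TCP at [0.266, 0.62, 0.239] pointing down, gripper open.
Joint ranges: [-2.85, 2.85], [-0.5, 2.14], [-1.23, 1.37], [0.21, 2.46], [-1.02, 4.16], [0.16, 2.05], [-2.73, 2.73]. Speed limits (rad/s): [1.89, 1.89, 2.39, 2.39, 3.01, 3.01, 3.01].

### API

Orientations are given as a unit quaternion [w, x, y, z].
In Python, from workcell import env gives the robot as it stands. Calls block until the motion is done:
- env.goto(position, orientation): joint-space move of the TCP to a pose.
- env.line_to(position, attitude=None, rate=0.15, force_limit=None): straight line of the TCP; attitude=None keeps the orientation; rate is the mean speed in m/s. With force_limit (N) it stops when the force on the tool has changed by that much, and returns True; else False.
- env.set_joints(angles): joint-space move.
- env.gripper_to(opening): finger opening in m; the grip force is fixed at half the most; returns when the fingers have stopped.
- env.wait(seconds).
- env.inverse_kinematics(position, orientation): joint angles nearest the present ones, or None.
- env.state(): the state.
- env.camera(name): name is "side" or "top"; returns (picture, depth): 420x560x3 uint8, red, green, blue; 420x560 float32, m along the optical axis (not along the pixel's ray), 0 where there is no reading.
- env.get_calibration(name): a dict with "fov_y" (degrees; the focal length in pixels is half the picture's height over the tangent of half this angle, whatever the lens; pixels are square), "cx", "cy" (the principal point, pixels), "distortion" ([k1, k2, p1, p2, k3] as OpenCV has them; the pictures are not rectified), "eye" and "rotation" of the camera in the world. Camera axes: x right, y down, z forward; pixel columns grow to the right and rows downward; lengths in m; the calibration is good to about 2 mm. A picture is of the moment at which its call begins. get_calibration takes no time and is no camera call.
A pose or a line that the arm cannot do raises env.MotionError and nothing moves.
- env.close_job(): hands the job in, once; it reports no verdict.
The state is a dict: "time": time; "qpos": joint angles; "joint_velocities": joint speeds; "tau": joint torques, N m; "position": TCP position; "tcp_rot": TCP orientation; "wrist_force": force on the tool from outside, world axes, zero at the start; "wrist_torque": the same for the moment, N m; "finger_gap": finger opening in m.
Only numpy, scipy, OpenCV 4.12 (cv2) and the standard library are available. Lean on these libraries where they do the work, as an engineer would, in place of code of your own. Each camera call takes 0.05 s, during which the arm holds its last target.

### The job

Take the long, plain round test plug out of the pocket tray and stand it fully down in the pocket on top of the telescopic mast's head, and let go of it. Then pinch the mast's head so that its release button is pressed, pull it straight up past the first stop to the second stop, with the plug still seated, and finish while holding it there with the gripper, fully extended. Leave the other test pieces in their pockets, and do not knock over or shift the nozzles that stand around.

Things in the scene. Friction and masses are not known exactly. Their poses are not given: they have to be found in the camera images.
- mast: Fixed test mast, left or right on the table: steel foot 12 mm thick, upright aluminium tube 57 mm across, rim 88 mm above the table. Origin: on the table on the tube's axis; z up; +y is the head's button side; yaw within 23 degrees. Keep clear of the search coil: upright ring 81 mm across, top 280 mm up, on a thin post 130 mm from the tube's axis on the -y side.
- mast_head: Grey head on top of the telescope, 34 x 34 mm, 46 mm tall, sides along the mast's x and y. Origin: centre of its underside, 90 mm above the table when shut, 190 mm at the second stop. It moves only straight up and down. A round pocket in its top, 21 mm across and 14 mm deep, takes the plug. Head and telescope weigh about 0.4 kg.
- head_pocket (a point): Centre of the floor of the head's pocket, 32 mm above the head's underside and 14 mm below its top; axes as the head's.
- button_face (a point): Centre of the outer face of the black release button: a plate 26 mm wide, 34 mm tall on the head's +y side, 22 mm above the head's underside. It stands 6 mm out from the head (23 mm from its axis), pressed still 1 mm. Pinching the head along the mast's y axis, one finger on the button, the other on the plain face opposite, presses it.
- mast_button (a joint): Release button: 0 = out, 0.005 m = pressed fully towards -y of the mast. Spring: about 2 N to start, 6 N at full depth; it springs out when let go. While it is out a catch holds the shut telescope down; the catch is free once the button is in by more than about 0.004 m.
- mast_rod (a joint): Upper stage of the telescope: 0 = shut, 0.050 m = fully out (first stop). Runs easily and sinks back under the head's weight when let go.
- mast_mid (a joint): Lower, thicker stage: 0 = shut, 0.050 m = fully out (second stop). Stiffer: it is dragged up by about 5 N more pull after the upper stage has reached its end. With both stages out the head has risen 100 mm. Let go, it may sink too.
- tray: Fixed grey pocket tray, 108 mm (x) by 164 mm (y), 22 mm tall; origin: centre of its underside. Six square pockets, 21 mm wide and 10 mm deep (floor 12 mm above the table), centres at x = -26 and 26 mm, y = -52, 0 and 52 mm of the tray. Four hold one upright test piece each; which is where varies.
- plug: The test plug to use: the long plain round one, white plastic, 18 mm across, 34 mm long, standing upright in a tray pocket with 24 mm showing. Origin: centre of its underside, z along its length. About 15 g.
- square_piece: Other test piece in the tray, to be left: white square bar 18 x 18 mm, 34 mm tall. Origin: centre of its underside.
- short_piece: Other test piece in the tray, to be left: white round, 18 mm across but only 19 mm tall. Origin: centre of its underside.
- mushroom_piece: Other test piece in the tray, to be left: white, 34 mm tall, round stem with a wide round head 28 mm across. Origin: centre of its underside.
- nozzle0: Bystander: loose white plastic filler nozzle standing on its wide end, nearest the robot, in the middle; 60 mm across at the foot, 22 mm at the neck, 132 mm tall. Origin: centre of its underside.
- nozzle1: Bystander: loose white plastic filler nozzle standing on its wide end, in the middle, beyond the tray and mast; 60 mm across at the foot, 22 mm at the neck, 132 mm tall. Origin: centre of its underside.
- nozzle2: Bystander: loose white plastic filler nozzle standing on its wide end, at the back left; 60 mm across at the foot, 22 mm at the neck, 132 mm tall. Origin: centre of its underside.
- nozzle3: Bystander: loose white plastic filler nozzle standing on its wide end, at the back right; 60 mm across at the foot, 22 mm at the neck, 132 mm tall. Origin: centre of its underside.
There are look-alikes about, which are no part of the job. Leave any green or orange look-alike of the plug alone.

How it is judged:
By the outcome, as a careful person would: the job done as asked, in the order asked, and still so for the second after the job is handed in, while the arm keeps its last pose, push and grip.
It also fails if it takes over 64 s, if anything falls off the work surface, if the arm or the gripper's body presses on something with over 40 N, if the wrist force passes 120 N, or if a joint passes its speed limit or range.

## Working session

There is one attempt and no reset: what is moved stays moved. The work goes in short steps, each a Python script; the robot and the scene stay as the last script left them, time stands still between calls to the robot, and variables do not carry over. Pictures are saved under pics/ and viewed, and the job is handed in when it is done.

```bash
ls; mkdir -p pics
python3 - <<'E'
from workcell import env
import cv2
for n in ("side","top"):
    im,d=env.camera(n); cv2.imwrite(f"pics/{n}0.png",im[:,:,::-1])
    import numpy as np
    np.savez(f"{n}0.npz",im=im,d=d)
    print(n,env.get_calibration(n), (d>0).mean())
s=env.state();print(s)
E
```

```text
pics
side {'fov_y': 44.493754138030084, 'cx': 276.23422460545135, 'cy': 201.53830034065456, 'distortion': array([-0.19743617,  0.        ,  0.        ,  0.        ,  0.        ]), 'eye': array([ 0.35336505, -0.90232016,  0.65822305]), 'rotation': array([-0.49320254,  0.86226035, -0.09507569,  0.06495346])} 0.9960671768707483
top {'fov_y': 45.785908648147554, 'cx': 267.6809016720849, 'cy': 212.06357045041824, 'distortion': array([-0.06867311,  0.        ,  0.        ,  0.        ,  0.        ]), 'eye': array([0.50740277, 0.01062266, 1.22795874]), 'rotation': array([-0.02881524,  0.71411055, -0.69933735,  0.01196102])} 0.9960671768707483
{'time': 0.1, 'qpos': array([-1.31550096,  0.4266885 ,  0.07386712,  1.60655798, -0.0341162 ,
        1.11079859, -0.06711925]), 'joint_velocities': array([ 5.11525366e-04, -2.18025445e-03,  4.50759239e-05, -1.33656577e-03,
        8.45114788e-04,  9.70811610e-04,  2.47569774e-05]), 'tau': array([ 7.59452028e-03, -9.51533103e+01,  3.77184838e+00, -4.64400744e+01,
        1.98266428e-02,  6.55504773e-03, -4.78969909e-06]), 'position': array([0.26571874, 0.62009804, 0.23866173]), 'tcp_rot': array([-8.20241705e-05,  2.01053579e-01,  9.79580065e-01, -5.90629739e-04]), 'wrist_force': array([-0.59888328, -0.6322087 ,  0.6630863 ]), 'wrist_torque': array([ 0.01646026, -0.05362523, -0.03487588]), 'finger_gap': 0.08528643635762974}
```

View pics/side0.png

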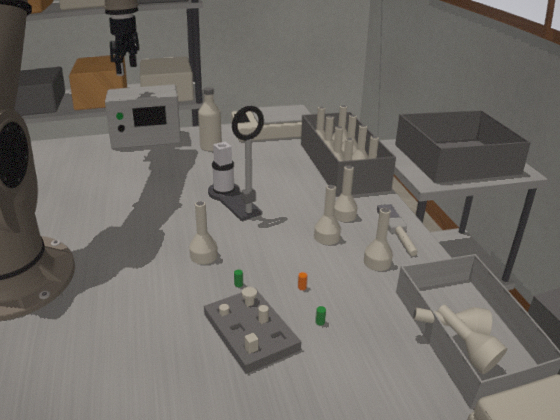

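View pics/top0.png

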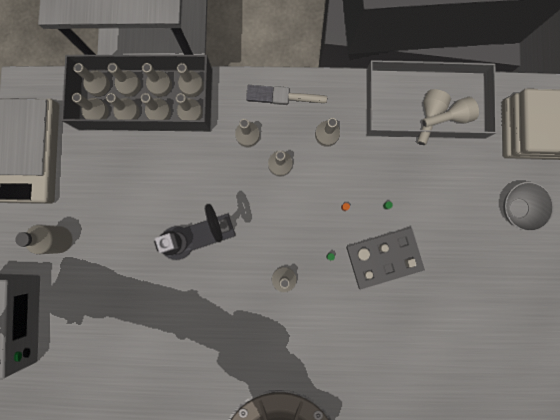

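```bash
cat > h.py <<'E'
import numpy as np, cv2
from scipy.spatial.transform import Rotation as R
from workcell import env
def cam(n):
    c=env.get_calibration(n); f=210/np.tan(np.radians(c['fov_y']/2))
    K=np.array([[f,0,c['cx']],[0,f,c['cy']],[0,0,1]]); q=c['rotation']
    return K,c['distortion'],np.array(c['eye']),R.from_quat([q[1],q[2],q[3],q[0]]).as_matrix()
def rays(n,uv):
    K,D,e,M=cam(n)
    p=cv2.undistortPoints(np.array(uv,float).reshape(-1,1,2),K,D).reshape(-1,2)
    return e,np.c_[p,np.ones(len(p))]@M.T
def on_plane(n,uv,z):
    e,r=rays(n,uv); return e+r*((z-e[2])/r[:,2])[:,None]
def by_depth(n,uv,d):
    e,r=rays(n,uv); return e+r*np.asarray(d).reshape(-1,1)
def proj(n,P):
    K,D,e,M=cam(n)
    rv=cv2.Rodrigues(M.T)[0]; return cv2.projectPoints(np.array(P,float).reshape(-1,3),rv,-M.T@e,K,D)[0].reshape(-1,2)
def tri(uvA,uvB,a='top',b='side'):
    e1,r1=rays(a,[uvA]);e2,r2=rays(b,[uvB]);r1=r1[0];r2=r2[0]
    t=np.linalg.lstsq(np.c_[r1,-r2],e2-e1,rcond=None)[0]
    p,q=e1+t[0]*r1,e2+t[1]*r2
    return (p+q)/2,np.linalg.norm(p-q)
def load(n): z=np.load(n); return z['im'],z['d']
def crop(im,x0,y0,x1,y1,s,fn): cv2.imwrite(fn,cv2.resize(im[y0:y1,x0:x1,::-1],None,fx=s,fy=s,interpolation=cv2.INTER_CUBIC))
E
python3 - <<'E'
from h import *
s,ds=load('side0.npz');t,dt=load('top0.npz')
a=cv2.resize(s[280:370,195:305],None,fx=5,fy=5,interpolation=2)
b=cv2.resize(t[220:295,340:430],None,fx=6,fy=6,interpolation=2)
cv2.imwrite('pics/tray_s.png',a[:,:,::-1]);cv2.imwrite('pics/tray_t.png',b[:,:,::-1])
crop(s,190,95,280,225,4,'pics/mast_s.png');crop(t,145,190,260,270,6,'pics/mast_t.png')
for n,d in(('side',ds),('top',dt)):
    v,u=np.mgrid[0:420,0:560]; P=by_depth(n,np.c_[u.ravel(),v.ravel()],d.ravel()).reshape(420,560,3); np.save(n+'P.npy',P)
    for uv in ([(165,242),(364,254),(280,350),(285,283)] if n=='top' else [(222,150),(250,290),(203,207)]): print(n,uv,P[uv[1],uv[0]].round(4))
E
```

```text
side (222, 150) [0.4949 0.2442 0.1304]
side (250, 290) [ 0.4825 -0.1892  0.0462]
side (203, 207) [ 0.4205 -0.013   0.1271]
top (165, 242) [0.4992 0.2666 0.1198]
top (364, 254) [ 0.4805 -0.1912  0.0421]
top (280, 350) [0.2415 0.0033 0.004 ]
top (285, 283) [ 0.4154 -0.0039  0.1304]
```

View pics/tray_s.png

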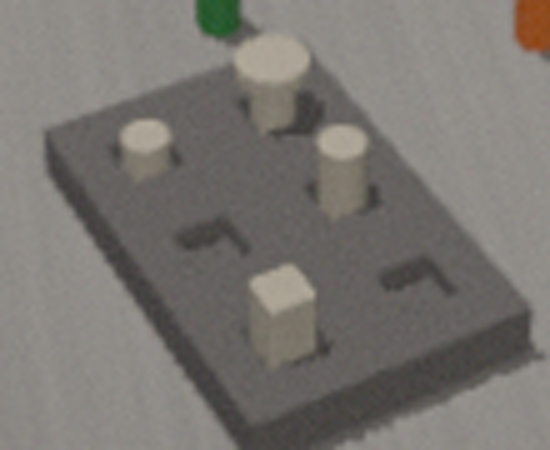

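View pics/tray_t.png

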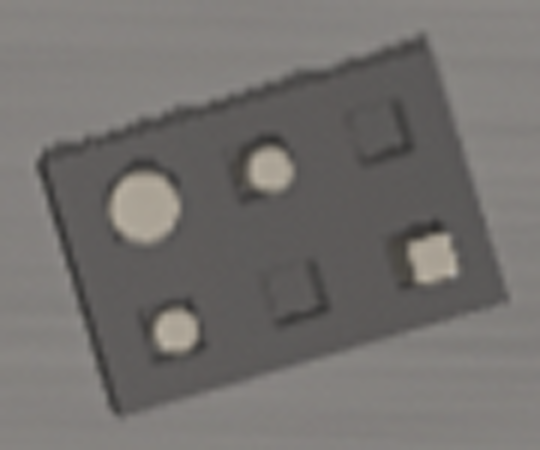

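View pics/mast_s.png

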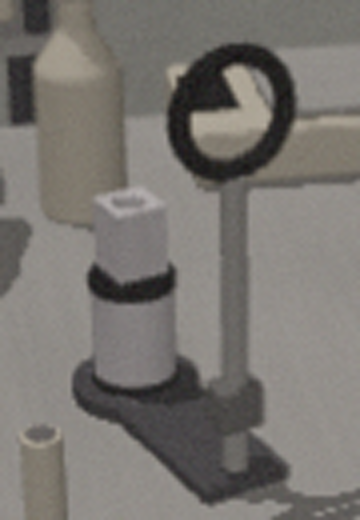

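View pics/mast_t.png

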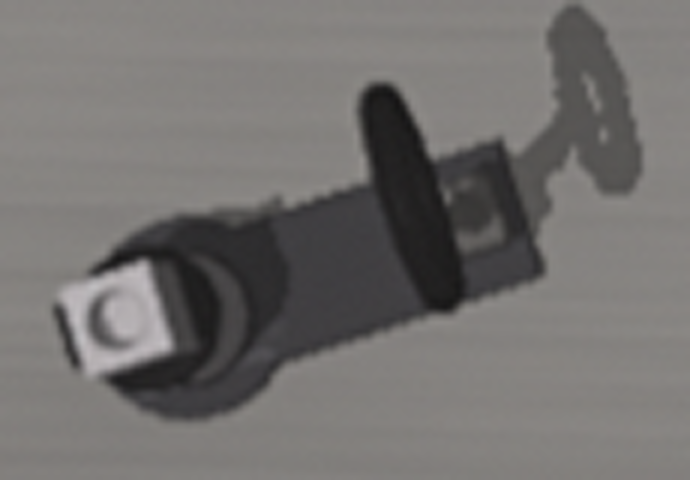

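```bash
cat > meas.py <<'E'
from h import *
def blobs(im,x0,y0,x1,y1,thr,up=8):
    g=cv2.resize(cv2.cvtColor(im,cv2.COLOR_RGB2GRAY)[y0:y1,x0:x1],None,fx=up,fy=up,interpolation=cv2.INTER_CUBIC)
    m=(g>thr).astype(np.uint8)
    cs,_=cv2.findContours(m,cv2.RETR_EXTERNAL,cv2.CHAIN_APPROX_NONE)
    f=lambda c:(np.array(c,float)+.5)/up-.5+[x0,y0]
    return [(cv2.contourArea(c)/up**2,f(c.reshape(-1,2))) for c in cs if cv2.contourArea(c)>8*up*up],g
if __name__=='__main__':
    t,_=load('top0.npz');s,_=load('side0.npz')
    print('tray top')
    for a,c in blobs(t,345,225,428,290,150)[0]: 
        (x,y),r=cv2.minEnclosingCircle(c.astype(np.float32)); print(round(a,1),c.mean(0).round(2),(round(x,2),round(y,2)),round(r,2),on_plane('top',[[x,y]],.046).round(4))
    print('tray dark')
    g=cv2.cvtColor(t,cv2.COLOR_RGB2GRAY); print(g[205:300:8,340:430:8])
    print('mast top'); 
    for a,c in blobs(t,150,225,185,260,165)[0]:
        r=cv2.minAreaRect(c.astype(np.float32)); print(a,r); b=cv2.boxPoints(r); P=on_plane('top',b,.136); print(P.round(4),P.mean(0)); 
    P=np.load('topP.npy'); 
    print('head top z',np.median(P[236:250,160:172,2]))
    print('side')
    print(cv2.cvtColor(s,cv2.COLOR_RGB2GRAY)[302:326:2,256:272])
    print(cv2.cvtColor(s,cv2.COLOR_RGB2GRAY)[140:156,212:234])
    print(cv2.cvtColor(t,cv2.COLOR_RGB2GRAY)[232:254,152:178])
E
python3 meas.py
```

```text
tray top
29.0 [368.84 274.75] (368.87, 274.81) 3.26 [[ 0.4318 -0.2027  0.046 ]]
38.2 [411.83 262.67] (411.88, 262.65) 4.2 [[ 0.4624 -0.3044  0.046 ]]
85.1 [363.6  254.06] (363.66, 254.1) 5.44 [[ 0.4803 -0.1897  0.046 ]]
29.1 [384.55 247.87] (384.6, 247.9) 3.28 [[ 0.496  -0.2392  0.046 ]]
tray dark
[[133 115 131 131 132 131  87 131 132 132 133 134]
 [132 133 133 131 132 131 133 131 132 134 135 136]
 [132 133 133 133 131 131 131 131 132 133 133 134]
 [130 129 129 129 128 129 129 131  75 112 130 131]
 [131 131 131 133 112  82  91  89  87  89 132 132]
 [132  80  92  93  92  63  79  91  63  90 131 130]
 [129  64  91 162  92  70  91  92  90  89 128 129]
 [129 131  93  92  92  91  91  90  80 162  89 126]
 [127 127  93  92  89  91  91  91  90  90  89 129]
 [130 130  69  84  96  92  91  89 126 125 125 124]
 [132 132 133  92  97 135 131 131 130 129 128 128]
 [131 131 131 131 132 133 132 130 131 129 129 129]]
mast top
197.265625 ((163.76109313964844, 242.78616333007812), (14.628395080566406, 14.621077537536621), 72.9794692993164)
[[0.5078 0.2863 0.136 ]
 [0.518  0.2554 0.136 ]
 [0.4873 0.2449 0
[... 4095 characters left out ...]
54 172 179
  181 184 185 141  80  69  72  63]
 [126 127 129 110  58  83 151 181 174 165 158 150 144 151 165 176 181 181
  170 158 149 115  73  61  60  53]
 [130 128 130 122  85  56 130 179 178 177 180 179 177 180 183 171 155 146
  122 101  82  61  47  43  41  36]
 [130 131 132 132 108  56 106 167 177 179 181 183 172 159 148 123  99  80
   58  48  40  36  37  38  40  36]
 [129 130 129 131 122  97 111 160 177 168 156 147 123 100  83  58  48  39
   34  36  35  38  38  40  36  38]
 [126 126 126 127 127 120 124 148 152 128 100  78  56  46  41  34  34  36
   36  37  39  39  37  36  38  56]
 [127 127 127 128 128 127 127 132 132 116  93  55  33  31  33  36  37  38
   37  37  38  38  34  34  44  57]]
```

Run:
```python
from meas import *
t,_=load('top0.npz');s,_=load('side0.npz')
for thr in (135,145):
  for a,c in blobs(s,250,298,275,330,thr)[0]:
    (x,y),ax,an=cv2.fitEllipse(c.astype(np.float32)); print('plug side',a,(x,y),ax)
    print(tri((384.6,247.9),(x,y)))
for thr in (148,152):
  for a,c in blobs(s,208,136,238,155,thr)[0]:
    h=cv2.convexHull(c.astype(np.float32)).reshape(-1,2); m=cv2.moments(h); ctr=np.array([m['m10'],m['m01']])/m['m00']
    print('head side',a,ctr, h[h[:,0].argmin()],h[h[:,0].argmax()],h[h[:,1].argmin()],h[h[:,1].argmax()]); print(tri((163.76,242.79),ctr))
# top, higher accuracy for head: thr half-level
for thr in (125,140,155):
  for a,c in blobs(t,158,225,185,260,thr)[0]+blobs(t,154,225,185,260,thr)[0]:
    h=cv2.convexHull(c.astype(np.float32)); r=cv2.minAreaRect(h); print(thr,r); 
print('reproj head in side',proj('side',[[.4976,.2656,.136]]), 'corners',proj('side',[[0.5078,0.2863,.136],[.518,.2554,.136],[.4873,.2449,.136],[.4771,.2758,.136]]))
print('reproj plug', proj('side',[[.496,-.2392,.046]]))
# tray corners dark mask
hsv=cv2.cvtColor(t,cv2.COLOR_RGB2GRAY); m=((hsv<112)).astype(np.uint8); m[:222]=0;m[292:]=0;m[:,:342]=0;m[:,430:]=0
c=max(cv2.findContours(m,0,1)[0],key=cv2.contourArea); r=cv2.minAreaRect(c); print('tray',r, on_plane('top',cv2.boxPoints(r),.022).round(4), on_plane('top',[r[0]],.022))
# post/foot & ring & nozzles
```

```text
plug side 52.53125 (262.9386291503906, 308.0325622558594) (6.920628547668457, 9.685944557189941)
(array([ 0.49601259, -0.23961533,  0.044167  ]), np.float64(0.0001269557915580312))
plug side 59.6640625 (271.0372009277344, 301.3735046386719) (7.767549514770508, 13.896317481994629)
(array([ 0.5032619 , -0.23840174,  0.05711285]), np.float64(0.014688548238951422))
plug side 46.265625 (262.9274597167969, 307.9928283691406) (6.42105770111084, 9.195137977600098)
(array([ 0.49600492, -0.23959691,  0.04424643]), np.float64(0.00010977503760905914))
head side 55.6875 [222.2031269  144.75439815] [213.5625 144.3125] [230.8125 144.9375] [224.4375 140.6875] [219.4375 148.8125]
(array([0.49799833, 0.26577627, 0.1347972 ]), np.float64(0.0009591784508558203))
head side 46.359375 [222.13016059 144.80768816] [213.8125 144.4375] [230.4375 144.9375] [225.0625 141.0625] [219.4375 148.6875]
(array([0.49790785, 0.26582759, 0.13463609]), np.float64(0.0007792122566148218))
125 ((165.375, 242.0), (34.875, 15.625), 90.0)
125 ((163.375, 242.0), (34.875, 19.625), 90.0)
140 ((163.88626098632812, 242.89309692382812), (16.0703067779541, 15.275585174560547), 72.8240966796875)
140 ((163.58856201171875, 242.54246520996094), (16.219423294067383, 16.262420654296875), 69.88037109375)
155 ((163.8600311279297, 242.7882843017578), (14.974656105041504, 14.9763822555542), 72.31560516357422)
155 ((163.80625915527344, 242.60629272460938), (15.17893123626709, 15.139402389526367), 71.56504821777344)
reproj head in side [[221.84664418 144.35122316]] corners [[224.73067372 140.75835804]
 [230.56543646 145.32786632]
 [218.83400788 148.06149791]
 [213.16797748 143.39281776]]
reproj plug [[262.85000528 307.10286951]]
tray ((384.6129150390625, 257.200439453125), (47.225990295410156, 69.33003234863281), 73.41265869140625) [[ 0.5021 -0.1476  0.022 ]
 [ 0.5532 -0.3082  0.022 ]
 [ 0.4445 -0.3418  0.022 ]
 [ 0.3939 -0.1817  0.022 ]] [[ 0.47331909 -0.24455892  0.022     ]]
```

```bash
cat >> h.py <<'E'
def down(deg):  # quaternion with jaw axis (tool y) at world angle deg
    f=np.radians((deg+90)/2); return np.array([0,np.cos(f),np.sin(f),0])
def st(tag=''):
    s=env.state(); print(tag,'t',round(s['time'],2),'p',np.round(s['position'],4),'F',np.round(s['wrist_force'],1),'gap',round(s['finger_gap'],4),'q7',round(s['qpos'][6],2)); return s
E
python3 - <<'E'
from h import *
p=env.state()['position']; 
env.line_to([p[0],p[1],0.38],rate=.3); st()
for d in (17.6,197.6): print(d,env.inverse_kinematics([.496,-.2395,.38],down(d)),env.inverse_kinematics([.496,-.2395,.036],down(d)))
for d in (108,-72): print(d,env.inverse_kinematics([.4978,.2657,.38],down(d)),env.inverse_kinematics([.4978,.2657,.106],down(d)))
E
```

```text
t 0.72 p [0.2657 0.62   0.3803] F [ 0.1  0.4 -1.1] gap 0.0853 q7 -0.07
17.6 [-0.54141791  0.1691409   1.01658137  1.73808696 -0.14843577  1.31657747
  0.81347791] [-0.16274251  0.59246874  0.64010608  2.06334046 -0.57102672  0.6650229
  1.16588311]
197.6 [-0.68331015  0.23617263  1.23335768  1.74199074 -0.22956036  1.32640777
 -2.23677704] [-0.39816615  0.78231808  1.00969697  2.0744076  -0.93531074  0.83547492
 -1.64880072]
108 [-0.80982723  0.14429824  0.23457048  1.6810393  -0.03450589  1.32029742
  1.31590486] [-0.74382245  0.40950732  0.17272955  1.97942774 -0.09943563  0.76057795
  1.37197776]
-72 [-1.12179801  0.15371729  0.59683118  1.69711807 -0.08899579  1.3179776
 -1.7647895 ] [-1.02105476  0.45299011  0.5274996   1.99545327 -0.3205929   0.77412889
 -1.5620724 ]
```

Run:
```python
from h import *
env.set_joints([.42,.16,.05,1.70,-.03,1.32,.8]); st()
for d in (17.6,197.6): print(d,env.inverse_kinematics([.496,-.2395,.09],down(d)),env.inverse_kinematics([.496,-.2395,.036],down(d)))
env.goto([.496,-.2395,.12],down(17.6)); env.gripper_to(.045); st()
im,d=env.camera('side'); np.savez('side1.npz',im=im,d=d); cv2.imwrite('pics/side1.png',im[:,:,::-1])
crop(im,190,210,340,370,4,'pics/side1z.png')
```

```text
t 4.0 p [ 0.4666 -0.2963  0.3597] F [ 0.3  0.3 -0.7] gap 0.0852 q7 0.8
17.6 [ 3.35214931e-01  4.10689876e-01 -2.80066368e-03  2.01011660e+00
  1.69421242e-03  7.20788320e-01  6.38552264e-01] [ 3.34258917e-01  4.95791342e-01 -1.64897909e-03  2.03445016e+00
  1.36672306e-03  6.11352156e-01  6.38867263e-01]
197.6 [-0.50306782  0.80264779  1.20493674  2.053786   -0.93483547  0.98777296
 -1.62984129] [-0.39816615  0.78231808  1.00969697  2.0744076  -0.93531074  0.83547492
 -1.64880072]
 t 5.45 p [ 0.4961 -0.2396  0.1202] F [0.2 0.6 0. ] gap 0.0451 q7 0.64
```

View pics/side1.png

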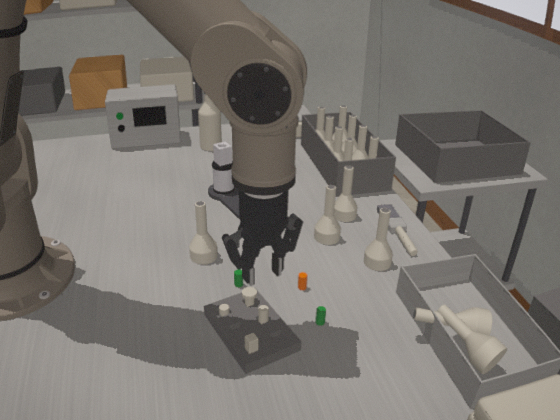

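View pics/side1z.png

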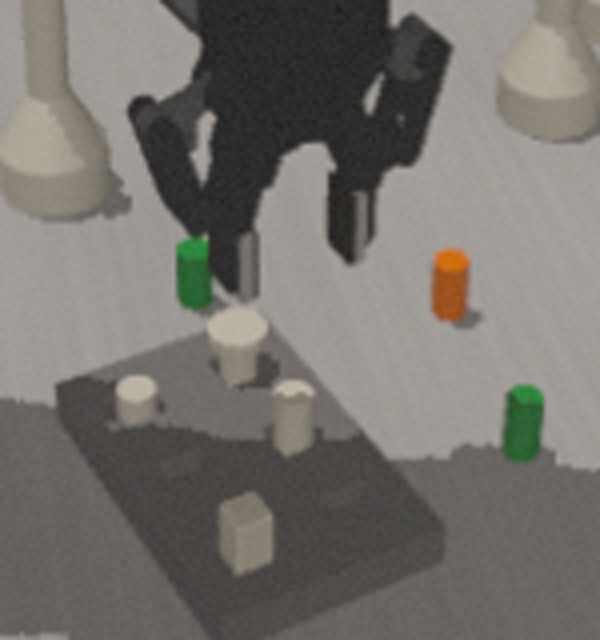

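Run:
```python
from h import *
print(proj('side',[[.4961,-.2396,.1122],[.4961,-.2396,.122],[.4961,-.2396,.1022]]))
env.line_to([.496,-.2395,.06],rate=.15); st()
im,d=env.camera('side'); np.savez('side2.npz',im=im,d=d)
crop(im,190,210,340,370,4,'pics/side2z.png')
im,d=env.camera('top'); crop(im,330,190,430,290,5,'pics/top2z.png')
```

```text
[[263.09632957 277.88660227]
 [263.1202371  273.31491482]
 [263.0726786  282.49020785]]
 t 6.05 p [ 0.4961 -0.2396  0.0602] F [ 0.3 -0.1  1.5] gap 0.0449 q7 0.64
```

View pics/side2z.png

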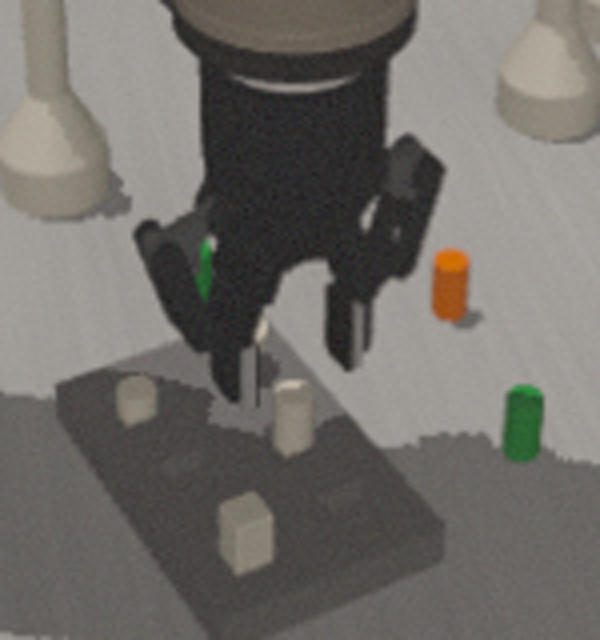

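Run:
```python
from h import *
r=env.line_to([.496,-.2395,.036],rate=.06,force_limit=12); st(r)
env.gripper_to(0.0); st('closed')
env.line_to([.496,-.2395,.12],rate=.12); st()
im,d=env.camera('side'); np.savez('side3.npz',im=im,d=d)
crop(im,190,210,340,370,4,'pics/side3z.png')
```

```text
False t 6.7 p [ 0.4958 -0.2394  0.0357] F [0.2 0.  1.1] gap 0.0451 q7 0.64
closed t 7.08 p [ 0.4962 -0.2396  0.0364] F [-0.6  1.   5.7] gap 0.0157 q7 0.64
 t 7.92 p [ 0.4956 -0.2394  0.1194] F [-1.1 -0.2 -0.3] gap 0.0153 q7 0.64
```

View pics/side3z.png

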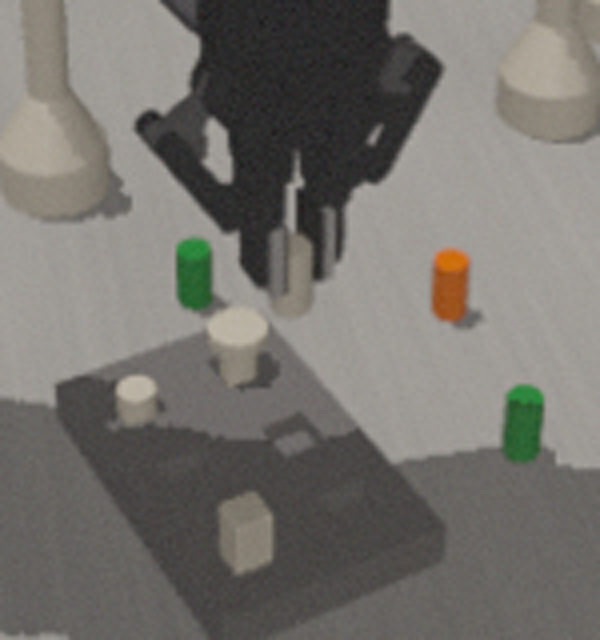

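Run:
```python
from h import *
env.line_to([.496,-.2395,.38],rate=.3)
q=env.inverse_kinematics([.4978,.2657,.38],down(108)); print(q)
q2=env.inverse_kinematics([.4978,.2657,.38],down(-72)); print(q2)
```

```text
[-0.12612536  0.1897031  -0.55596777  1.64213705  0.10243401  1.33896393
  1.18733104]
[-0.24457125  0.17449103 -0.41516584  1.64867615  0.07210278  1.33358073
 -1.92772764]
```

Run:
```python
from h import *
env.set_joints([-.6,.15,0,1.66,0,1.32,1.2]); st()
q=env.inverse_kinematics([.4978,.2657,.2],down(108)); print(q)
env.goto([.4978,.2657,.30],down(108)); env.line_to([.4978,.2657,.20],rate=.2);env.wait(.3); st()
im,d=env.camera('side'); np.savez('side4.npz',im=im,d=d)
cv2.imwrite('pics/side4.png',im[:,:,::-1])
crop(im,180,90,280,190,6,'pics/side4z.png')
im,d=env.camera('top'); np.savez('top4.npz',im=im,d=d);cv2.imwrite('pics/top4.png',im[:,:,::-1])
```

```text
t 10.82 p [0.5041 0.2654 0.3838] F [-0.3  0.2  0.4] gap 0.016 q7 1.2
[-0.59106551  0.2876401  -0.01598093  1.89629947  0.00554303  0.95769505
  1.27537608]
 t 12.21 p [0.4982 0.2659 0.2009] F [-0.2 -0.1  0.9] gap 0.0153 q7 1.27
```

View pics/side4.png

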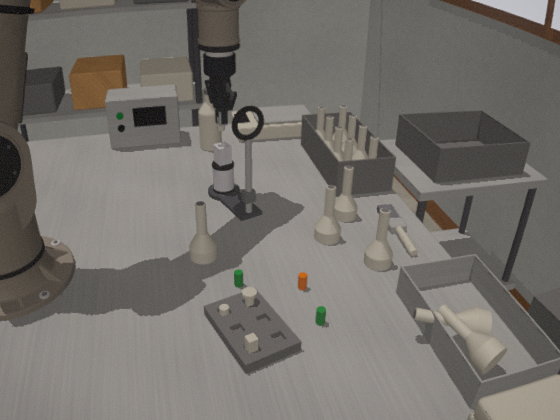

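View pics/side4z.png

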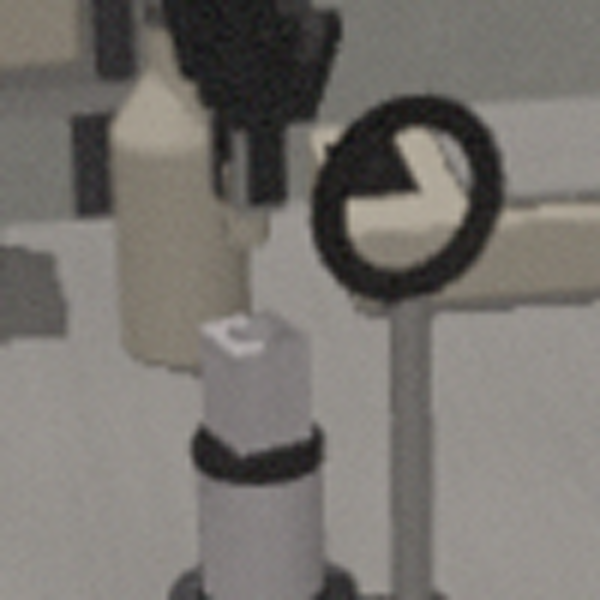

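View pics/top4.png

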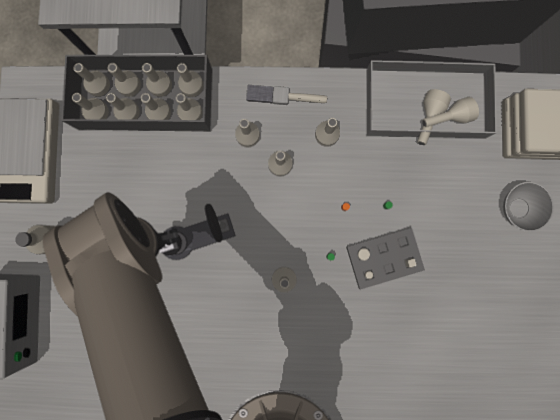

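Run:
```python
from h import *
im,d=load('side4.npz'); p=np.array([.4982,.2659])
print(proj('side',[[*p,.177],[*p,.182],[*p,.136]]))
# 1mm in x,y effects
b=proj('side',[[*p,.177]]); print(proj('side',[[p[0]+.001,p[1],.177],[p[0],p[1]+.001,.177],[*p,.178]])-b)
g=cv2.cvtColor(im,cv2.COLOR_RGB2GRAY); print('rows',g[121:134,213:232])
print((d[121:134,213:232]*1000).astype(int))
crop(im,200,105,240,155,14,'pics/s4zz.png')
```

```text
[[221.56403084 129.01206251]
 [221.50281074 127.12029162]
 [222.06901469 144.28361854]]
[[ 0.40393226 -0.03099249]
 [-0.05509313 -0.15164121]
 [-0.01225116 -0.377843  ]]
rows [[119 116  83  47  71  86  99 101  59  38  36  42  35  37  62 111 118 111
  108]
 [123 118  99  61  70  87  96 104  64  41  35  28  40  38  55 113 117 115
  103]
 [122 120 115  93  85  90  98  98  67  36  37  48  51  55  83 124 130 129
  101]
 [121 121 122 114 108 105  96  99  87  76  81  81  86  90 113 138 140 143
  115]
 [121 122 117 115 115 118 109 104 106 105 107  99 121 129 137 145 145 145
  121]
 [121 121 118 112 109 121 113 116 113 113 110 106 140 147 148 151 149 148
  110]
 [125 121 119 112 101 120 121 126 119 118 114 105 145 147 148 149 149 147
  115]
 [122 122 120 116 105 115 126 121 125 119 111 103 144 149 148 148 146 151
  135]
 [121 124 119 112 110 119 120 124 121 120 114 112 148 145 147 147 147 152
  144]
 [122 118 118 120 113 118 114 118 117 125 119 134 146 145 149 148 148 148
  146]
 [124 121 120 115 111 106 110 107 116 135 135 145 148 146 147 148 145 146
  147]
 [123 122 119 118 115 109 103  96 
[... 729 characters left out ...]
 [1519 1532 1522 1530 1528 1243 1241 1238 1237 1238 1241 1241 1734 1732
  1725 1727 1728 1725 1731]
 [1530 1528 1526 1537 1533 1242 1238 1239 1237 1239 1240 1246 1724 1723
  1721 1718 1726 1718 1718]
 [1522 1525 1539 1530 1532 1246 1239 1243 1243 1247 1241 1251 1712 1708
  1711 1709 1714 1723 1711]
 [1527 1533 1529 1535 1536 1243 1243 1241 1245 1247 1245 1713 1708 1706
  1703 1701 1706 1699 1706]
 [1529 1528 1538 1532 1543 1551 1547 1558 1694 1710 1695 1696 1694 1704
  1702 1698 1695 1694 1700]
 [1535 1531 1539 1543 1536 1548 1549 1555 1684 1695 1692 1694 1685 1686
  1689 1692 1696 1696 1691]
 [1528 1534 1532 1537 1544 1547    0 1555 1678 1682 1677 1686 1685 1679
  1689 1684 1679 1688 1679]]
```

View pics/s4zz.png

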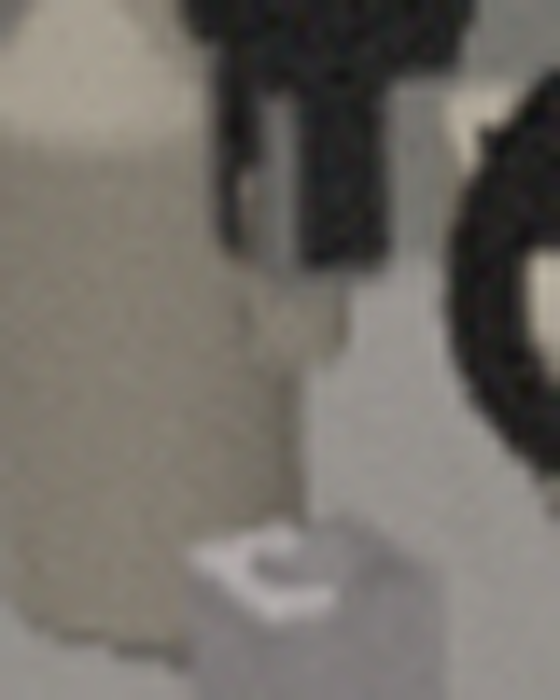

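Run:
```python
from h import *
env.line_to([.4996,.2666,.170],rate=.1); env.wait(.2); st()
r=env.line_to([.4996,.2666,.1465],rate=.04,force_limit=6); st(r)
im,d=env.camera('side'); np.savez('side5.npz',im=im,d=d)
crop(im,200,105,240,155,12,'pics/s5zz.png')
```

```text
t 12.96 p [0.4999 0.2668 0.1706] F [ 0.8  0.2 -0.5] gap 0.0153 q7 1.27
True t 13.55 p [0.4995 0.2665 0.1462] F [-1.  -0.4  8.9] gap 0.0154 q7 1.27
```

View pics/s5zz.png

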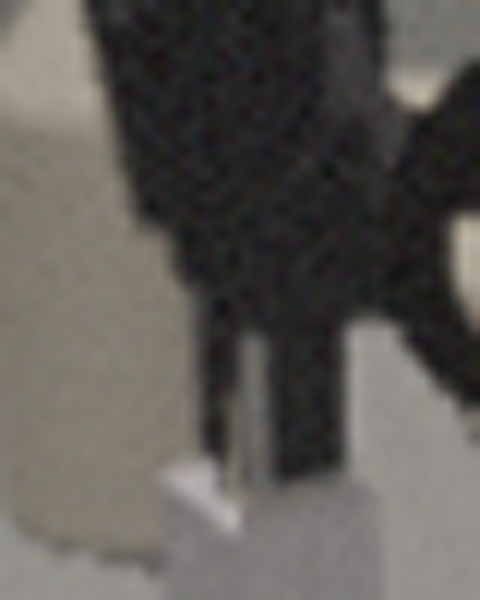

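Run:
```python
from h import *
env.gripper_to(.05); st()
env.line_to([.4996,.2666,.26],rate=.2); st()
im,d=env.camera('side'); np.savez('side6.npz',im=im,d=d)
crop(im,195,110,245,170,10,'pics/s6zz.png')
p=env.state()['position'];
im,d=env.camera('top'); cv2.imwrite('pics/top6.png',im[:,:,::-1])
```

```text
t 14.03 p [0.4989 0.2662 0.1457] F [ 0.4 -0.7  0.4] gap 0.0498 q7 1.27
 t 14.74 p [0.4992 0.2663 0.259 ] F [-0.1 -0.1  0.1] gap 0.05 q7 1.28
```

View pics/s6zz.png

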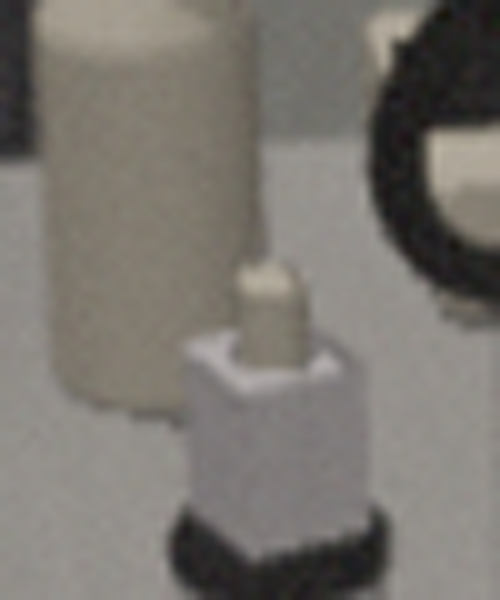

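Run:
```python
from h import *
print(proj('side',[[.4983,.2661,.156],[.4983,.2661,.159]]))
env.gripper_to(.066)
env.line_to([.4981,.2666,.26],down(108.1),rate=.1)
r=env.line_to([.4981,.2666,.104],rate=.12,force_limit=10); env.wait(.2); st(r)
im,d=env.camera('side'); np.savez('side7.npz',im=im,d=d)
crop(im,185,100,255,180,8,'pics/s7zz.png')
```

```text
[[221.85115485 136.85332122]
 [221.81424797 135.73526117]]
False t 17.05 p [0.4983 0.2668 0.1045] F [-0.4 -0.5  0.8] gap 0.0659 q7 1.27
```

View pics/s7zz.png

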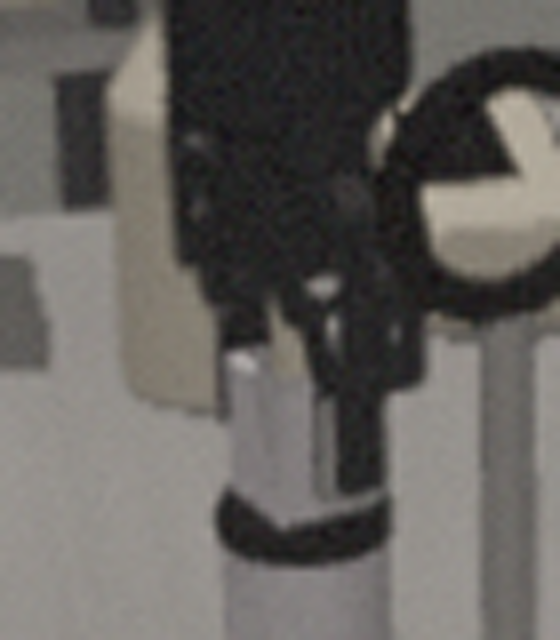

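Run:
```python
from h import *
env.gripper_to(0.0); env.wait(.2); s=st(); print(s['wrist_torque'])
```

```text
t 17.68 p [0.4985 0.2664 0.1046] F [-1.4 -4.6  8.8] gap 0.034 q7 1.27
[-0.04339594  0.33517518  0.51880185]
```

Run:
```python
from h import *
p=env.state()['position']; x,y=.4981,.2666
for z in (.112,.13,.15):
    r=env.line_to([x,y,z],rate=.04,force_limit=25); st(r)
    if r: break
```

```text
False t 18.03 p [0.4983 0.2664 0.1122] F [ 3.4 -3.3 -2.9] gap 0.0336 q7 1.27
False t 18.63 p [0.4982 0.2665 0.1299] F [ 3.1 -3.4 -2.6] gap 0.0335 q7 1.27
False t 19.28 p [0.4982 0.2665 0.1497] F [ 3.4 -4.  -3. ] gap 0.0337 q7 1.27
```

Run:
```python
from h import *
x,y=.4981,.2666
for z in (.165,.185,.199,.211):
    r=env.line_to([x,y,z],rate=.03,force_limit=18); st(r)
    if r: break
env.wait(.5); st()
im,d=env.camera('side'); np.savez('side8.npz',im=im,d=d)
cv2.imwrite('pics/side8.png',im[:,:,::-1]);crop(im,185,60,255,180,6,'pics/s8zz.png')
```

```text
False t 19.93 p [0.4982 0.2665 0.1646] F [ 4.6 -3.5 -3.1] gap 0.0338 q7 1.27
False t 20.75 p [0.4981 0.2665 0.1846] F [ 4.1 -3.2 -2.7] gap 0.0338 q7 1.28
False t 21.37 p [0.4982 0.2665 0.1986] F [ 3.9 -3.6 -2.7] gap 0.0334 q7 1.28
True t 21.7 p [0.4981 0.2661 0.2052] F [ 5.  -1.5 -3.3] gap 0.0333 q7 1.28
 t 22.2 p [0.498  0.266  0.2053] F [ 5.4  1.4 -7.6] gap 0.0337 q7 1.28
```

View pics/side8.png

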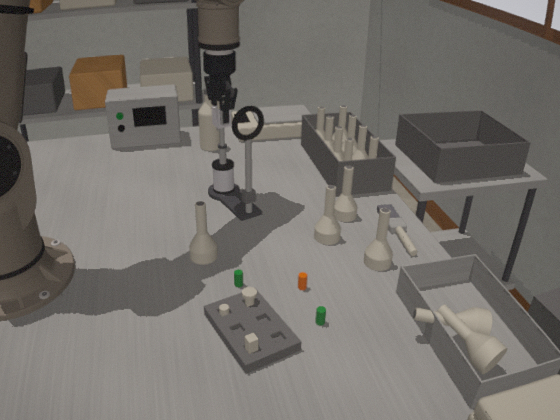

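View pics/s8zz.png

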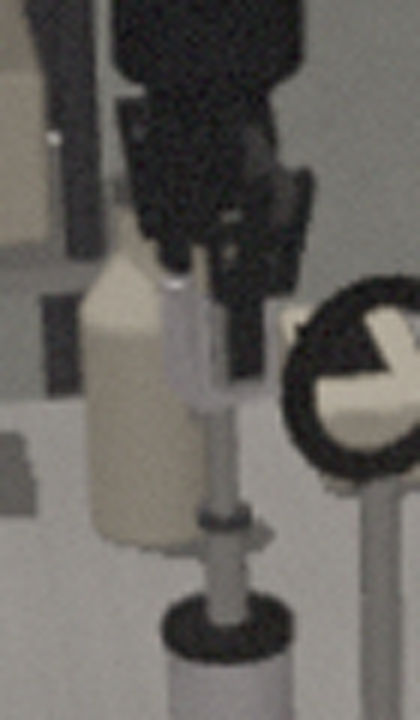

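Run:
```python
from h import *
c=np.array([.4983,.2661]);a=np.radians(18.2);X=np.array([np.cos(a),np.sin(a)]);Y=np.array([-np.sin(a),np.cos(a)])
for z in (.19,.185,.18):print(z,proj('side',[[*(c+.017*(sx*X-Y)),z] for sx in(-1,1)]).round(1).tolist())
p=env.state()['position']
r=env.line_to([.4981,.2666,.2075],rate=.02,force_limit=12); st(r); env.wait(1); st()
im,d=env.camera('side'); crop(im,200,90,245,140,12,'pics/s9zz.png'); np.savez('side9.npz',im=im,d=d)
```

```text
0.19 [[218.2, 127.6], [230.8, 125.0]]
0.185 [[218.2, 129.6], [230.8, 126.9]]
0.18 [[218.3, 131.5], [230.9, 128.8]]
True t 22.46 p [0.4979 0.2661 0.2053] F [ 7.   1.2 -6.7] gap 0.0335 q7 1.28
 t 23.46 p [0.4979 0.2661 0.2053] F [ 6.8  0.5 -6.8] gap 0.0337 q7 1.28
```

View pics/s9zz.png

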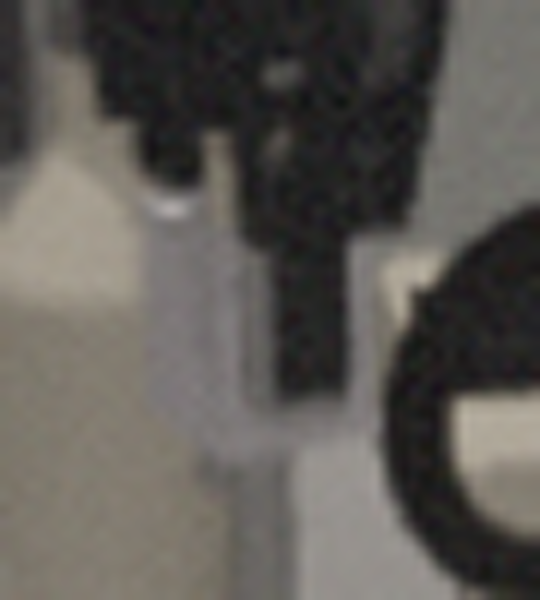

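Run:
```python
from h import *
st(); env.close_job()
```

```text
t 23.51 p [0.4978 0.2661 0.2053] F [ 7.3  1.5 -6. ] gap 0.0336 q7 1.28
the job is handed in; nothing more can be done
```

I seated the long round plug in the mast head's pocket and let go of it. I then pinched the head along its y axis, pulled it past the first stop to the second, and handed the job in at 23.5 s, still holding it there.

**What the last checks showed:**
- **Plug seated:** it went in at the first try, and contact came at the expected depth with almost no sideways force. The picture after letting go put its top at the height for fully seated, and it was still in place between the fingers in the last picture.
- **Button pressed:** the gap reading was about 34 mm, against 35 mm expected with the button pressed and 40 mm with it out. The catch let go.
- **Full extension:** the gripper rose 100.7 mm, and a further 12 N pull moved it no higher. The last picture shows both stages out and puts the head's underside at about 189–190 mm.
- **Bystanders:** in the side view taken with the mast up, the other three test pieces, the look-alikes and the nozzles looked unmoved. I judged this by eye only.

**Where the readings disagreed:**
- **Height bias:** heights measured from the two camera views came out 1–2 mm below the text's figures.
- **Plug offset:** before placing, the plug sat about 1.2 mm off centre in the gripper; I corrected for that.
- **Missing force step:** the roughly 5 N rise expected at the first stop did not show in the wrist force while pulling, so full extension rests on the height, the stop and the picture.

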